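Close the pellet-die clamp and wind its wing nut home

ROBOT

A 7-joint arm with a two-finger parallel gripper is mounted at the origin on a cart in front of the work surface, level with it; the furniture and walls round the work are solid. World frame = base frame: x ahead of the robot, y to its left, z up, the work surface at z = 0. Lengths are in m, angles in rad, forces in N, time in s.
With the tool pointing down it reaches from about 0.4 to 0.9 m from the base axis. Payload 5.5 kg.
Tool frame: the origin (TCP) lies midway between the tips of the shut fingers; the grasp point (between the pads) lies 19 mm behind it (manip.grip_depth is the distance from the TCP to the grasp point, in m); z points along the fingers, y is the line along which they close (so a half turn about z gives the same grasp; the last joint's range is limited). The gripper opens to 92 mm and grips with 3 to 60 N. Pads are 19 mm wide; open, the fingers measure 130 mm over their backs; the gripper's body (75 mm by 190 mm) begins 47 mm behind the grasp point.
Start: joints at [1.447, 0.501, -0.427, 1.55, 0.221, 1.138, -0.21], TCP at [0.245, -0.602, 0.227] pointing down, gripper open.
Joint ranges: [-2.88, 2.88], [-0.31, 2.03], [-1.54, 1.56], [0.2, 2.42], [-1.41, 4.55], [0.19, 2.02], [-2.57, 2.57]. Speed limits (rad/s): [2.57, 2.57, 3.14, 3.14, 3.14, 3.14, 3.14].

INTERFACE

Orientations are given as a unit quaternion [x, y, z, w].
In Python, from bench import manip, effector, viewer gives the robot as it stands. Calls block until the motion is done:
- manip.move_pose(position, orientation): joint-space move of the TCP to a pose.
- manip.servo_line(position, ori=None, vel=0.15): straight line of the TCP; ori=None keeps the orientation; vel is the mean speed in m/s.
- manip.movej(angles): joint-space move.
- effector.open_jaws() and effector.close(f_grip=None): open the fingers fully, or close them until they stop; f_grip is the grip in N (None keeps the last).
- manip.sleep(seconds).
- manip.solve_ik(position, orientation): joint angles nearest the present ones, or None.
- viewer.get_image(name): name is "side" or "top" or "wrist"; returns the picture (420x560x3 uint8, red, green, blue); there is no depth.
- viewer.get_calibration(name): a dict with "vfov" (degrees; the focal length in pixels is half the picture's height over the tangent of half this angle, whatever the lens; pixels are square), "cx", "cy" (the principal point, pixels), "dist_coeffs" ([k1, k2, p1, p2, k3] as OpenCV has them; the pictures are not rectified), "eye" and "attitude" of the camera in the world. Camera axes: x right, y down, z forward; pixel columns grow to the right and rows downward; lengths in m; the calibration is good to about 2 mm. A picture is of the moment at which its call begins: read the wrist's pose just before it. get_calibration takes no time and is no camera call; for the wrist camera it gives the pose at the moment of the call.
A pose or a line that the arm cannot do raises manip.PlanningError and nothing moves.
- manip.hand_in(): hands the job in; it is judged then, once.
Readings, each from a call of its own:
- manip.current_clock(): time.
- manip.current_q(): joint angles.
- manip.current_joint_velocities(): joint speeds.
- manip.current_tau(): joint torques, N m.
- manip.current_tool_pos(): TCP position.
- manip.current_tcp_rot(): TCP orientation.
- manip.current_force(): force on the tool from outside, world axes, zero at the start.
- manip.current_wrist_torque(): the same for the moment, N m.
- manip.current_finger_gap(): finger opening in m.
- manip.current_gripper_force(): force on a finger pad.
Only numpy, scipy, OpenCV 4.12 (cv2) and the standard library are available. Lean on these libraries where they do the work, as an engineer would, in place of code of your own. Each camera call takes 0.05 s, during which the arm holds its last target. There are 200 camera calls.

TASK

Using only pushes of the fingertips, swing the keeper arm of the pellet-die clamp shut over the die, so that its side slot takes the stud under the wing nut. Then wind the wing nut clockwise (seen from above) by repeated fingertip strokes on its wings until it is fully home on the keeper and turns no further. Grip nothing, do not force the nut, and leave the die in its seat and the things around the clamp where they are.

Things in the scene. Friction and masses are not known exactly. Their poses are not given: they have to be found in the camera images.
- clamp_base: Fixed grey-painted clamp: base plate 116 x 244 x 12 mm on the worktop, origin at the centre of its underside, long side along its y, z up. In its frame: stud at (0, -70) mm, keeper pivot at (0, +70) mm; in the middle the die's seat, a round recess 42 mm wide, floor at 7 mm height.
- back_plate (a point): Centre of the top edge of the upright grey back plate behind the stud: 6 mm thick, 110 mm wide, top 90 mm above the worktop; front face 38.5 mm behind (+x of the base) the stud's axis, so fingertips fit round the stud only at its right (-y), front (-x) and left (+y) sides.
- stud_top (a point): Top of the dark upright stud, 10 mm thick, 88 mm above the worktop, at (0, -70) mm in the base's frame.
- keeper (a joint): Angle of the keeper, a flat steel arm 26 mm wide, 8 mm thick (underside 42, top 50 mm up), that swings level about its pivot. 0 = shut: it lies along the base's -y, over the die, stud in its side slot, at the stop. Grows to 1.2 rad as it opens to the front (-x); starts 0.5 to 1.0. Stays where left (friction about 1 N at its handle). Its end is 157 mm from the pivot.
- keeper_handle (a point): Centre of the top of the keeper's upright black handle post, 12 to 15 mm thick, 70 mm from the pivot, standing from 50 to 85 mm above the worktop.
- keeper_pivot (a point): Point on the keeper's pivot axis, 50 mm above the worktop; a pin and collar stand up to 58 mm there.
- wing_nut: Steel wing nut on the stud. Origin on the stud's axis under its washer (26 mm across, 3 mm thick; rises and sinks, never turns). Hub 21 to 16 mm across, up to 18 mm above the origin. Two wings, half a turn apart, 5 to 6 mm thick, reach 33 mm from the axis, 10 to 27 mm above the origin. Sinks 5 mm a turn; home, the origin is 50.5 mm above the worktop, just on the keeper.
- nut_turn (a joint): Turn of the wing nut in rad, growing clockwise seen from above as it sinks: 10.0 = fully home, at its stop; starts between 1.5 and 4.0. 0 is an upper stop. At 0 the wings point along the base's y. Stays where it is left; friction about 0.03 N m (1.3 N at the wings).
- wing_tip (a point): Tip of one of the two equal wings, 33 mm from the stud's axis, 18 mm above the nut's origin; its own y axis points outwards along the wing, its z is up.
- pellet_die: Loose steel pellet die, a stepped round block 40 mm wide and 30 mm tall, in the seat under the keeper (top at 37 mm, clear of the keeper); origin at the centre of its underside. Must stay.
- die_plunger: Bystander: loose round steel plunger, 22 mm wide, 54 mm tall, standing; origin under its centre.
- crucible: Bystander: loose small grey crucible, 27 mm wide, 14 mm tall; origin under its centre.
- stopper: Bystander: loose red rubber stopper, 30 mm wide, 27 mm tall; origin under its centre.
Not all that is in view belongs to the job. Of the things like the pellet_die, leave any that is green, pink or turquoise; of the rest the larger one is meant.

How it is judged:
On the way, in this order (a step that is already met when the one before it is completed fails the run):
1. the keeper is shut on the stud while the nut is still up (value of joint keeper below 0.06 rad and value of joint nut_turn below 9 rad), for 0.2 s.
2. the wing nut is wound home on the shut keeper (value of joint nut_turn above 9.8 rad and value of joint keeper below 0.08 rad), for 0.2 s.
At the end, for the whole second after the job is handed in: The wing nut is home (at least 9.8 of 10 rad, i.e. within about 11 degrees of its stop), the keeper is shut (within 0.08 rad) and the die still stands upright in its seat (all of step 2 and horizontal distance between pellet_die and clamp_base below 0.006 m and height (world z) of pellet_die below 0.01 m and angle between pellet_die's own z axis and vertical below 0.1 rad); the robot touches nothing.
It fails at once if the die is pushed or lifted out of its seat (distance of pellet_die from where it was at the start of the episode above 0.015 m).
It fails at once if the wing nut is gripped or forced (over 45 N from the fingers) (contact force between the fingers and wing_nut above 45 N).
It fails at once if a bystander is lifted or pushed away (over 30 mm) (distance of any of die_plunger, crucible, stopper from where it was at the start of the episode above 0.03 m).
It also fails if it takes over 58 s, if anything falls off the work surface, if the arm or the gripper's body presses on something with over 40 N, if the wrist force passes 120 N, or if a joint passes its speed limit or range.

## Working session

There is one attempt and no reset: what is moved stays moved. The work goes in short steps, each a Python script; the robot and the scene stay as the last script left them, time stands still between calls to the robot, and variables do not carry over. Pictures are saved under pics/ and viewed, at most 10 in all, crops included, and the job is handed in when it is done.

```bash
ls; mkdir -p pics; python3 - <<'E'
from bench import manip, effector, viewer
import cv2
for n in ("top","side"):
    im=viewer.get_image(n); cv2.imwrite(f"pics/{n}0.png",im[:,:,::-1]); 
    c=viewer.get_calibration(n); print(n,c)
print(viewer.get_calibration("wrist"),manip.current_tcp_rot(),manip.current_clock())
E
```

```text
pics
top {'vfov': 44.99256204697888, 'cx': 272.972735088835, 'cy': 203.56141319383008, 'dist_coeffs': array([-0.01526829,  0.        ,  0.        ,  0.        ,  0.        ]), 'eye': array([ 0.42660218, -0.19647481,  0.96554448]), 'attitude': array([ 0.70867259, -0.70200134,  0.05199348, -0.04768589])}
side {'vfov': 48.35562586963883, 'cx': 291.2715789617608, 'cy': 209.58719327893613, 'dist_coeffs': array([-0.05192995,  0.        ,  0.        ,  0.        ,  0.        ]), 'eye': array([0.1857364 , 0.437973  , 0.50823909]), 'attitude': array([-0.23151185,  0.837542  , -0.48070306,  0.11768698])}
{'vfov': 68.25608941485847, 'cx': 275.5135758954467, 'cy': 207.9572994326322, 'dist_coeffs': array([-0.06419377,  0.        ,  0.        ,  0.        ,  0.        ]), 'eye': array([ 0.31103613, -0.57565641,  0.38399462]), 'attitude': array([ 0.82274508, -0.55245488, -0.07568342,  0.110255  ])} [ 9.81359780e-01  1.92177506e-01 -1.39047890e-04 -8.76756935e-04] 0.1
```

View pics/top0.png

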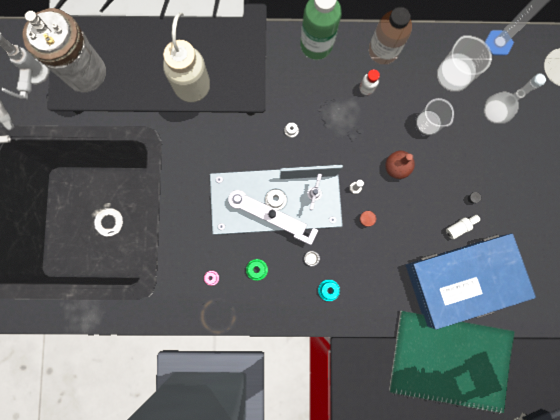

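View pics/side0.png

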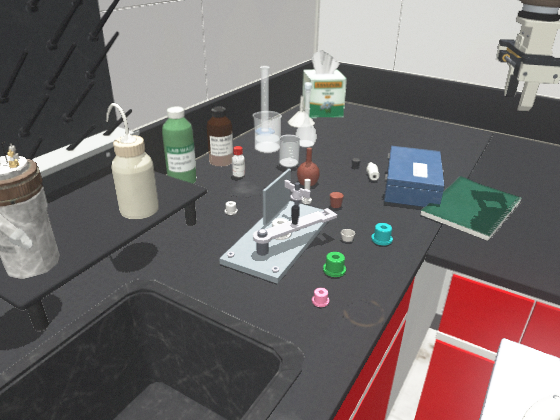

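The top view shows the clamp at about (277,200), with its long side nearly along the image x axis. The keeper pivot is near (237,199), the open keeper's end near (313,237), the nut near (315,195), the plunger near (357,187), the red stopper near (368,219) and the crucible near (312,258). The side view agrees with this. I'll enlarge both.

```bash
python3 - <<'E'
import cv2
t=cv2.imread("pics/top0.png")[150:270,200:360]; s=cv2.imread("pics/side0.png")[165:285,215:375]
cv2.imwrite("pics/tc.png",cv2.resize(t,None,fx=5,fy=5,interpolation=cv2.INTER_CUBIC))
cv2.imwrite("pics/sc.png",cv2.resize(s,None,fx=5,fy=5,interpolation=cv2.INTER_CUBIC))
E
```

```text
(no output)
```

View pics/tc.png

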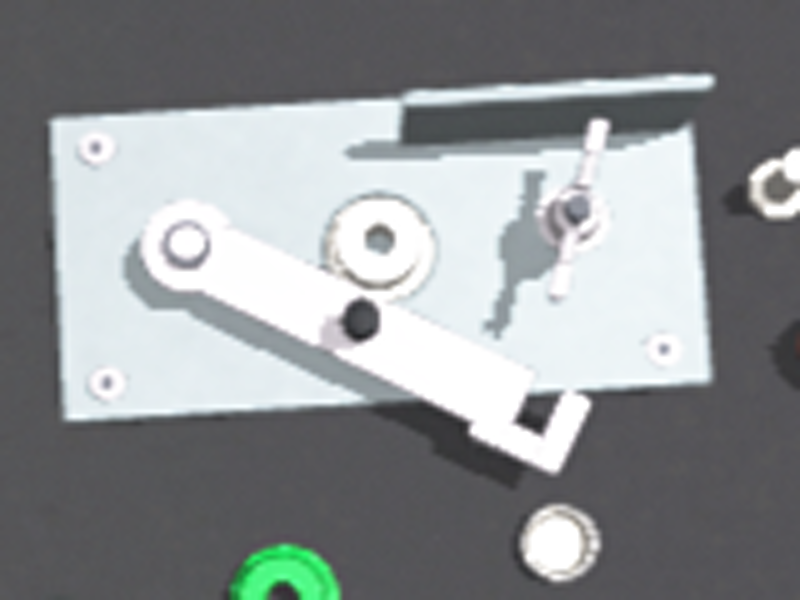

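View pics/sc.png

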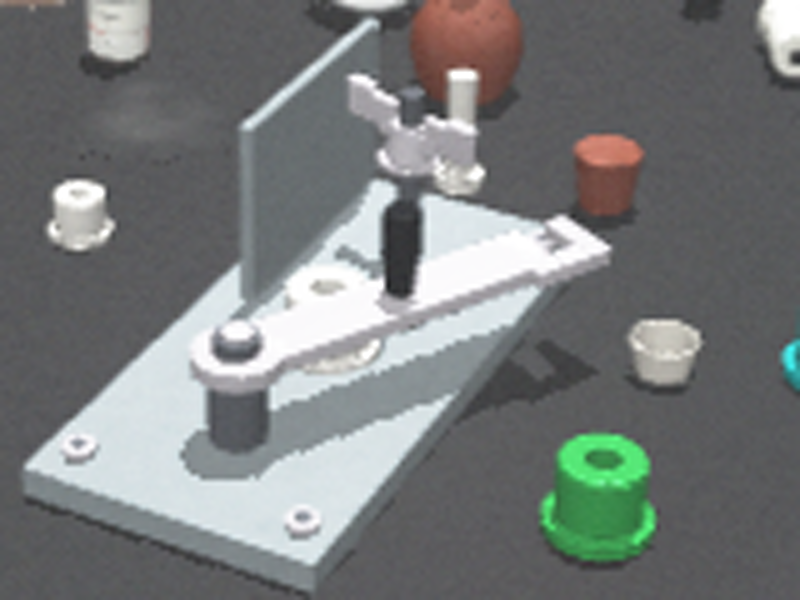

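The enlarged top view shows the pivot pin at crop (187,245), stud top (577,208), handle top at about (361,318) and wing tips at (597,122) and (560,297). The base corners are at (50,119), (64,420) and (712,382). The side crop shows the pin at (238,328), stud top (413,93), and base corners (25,468) and (313,572). The next step is a fit of the base pose, keeper angle and nut turn to these points.

```bash
cat > h.py <<'E'
import numpy as np, cv2
from scipy.spatial.transform import Rotation as R
from bench import manip, effector, viewer
def proj(P,c):
    f=210/np.tan(np.radians(c["vfov"])/2)
    Rc=R.from_quat(c["attitude"]).as_matrix().T
    K=np.array([[f,0,c["cx"]],[0,f,c["cy"]],[0,0,1.]])
    return cv2.projectPoints(np.atleast_2d(P).astype(float),cv2.Rodrigues(Rc)[0],-Rc@c["eye"],K,np.array(c["dist_coeffs"]))[0][:,0]
E
python3 - <<'E'
from h import *
from scipy.optimize import least_squares as LS
ct,cs=viewer.get_calibration("top"),viewer.get_calibration("side")
t=lambda u,v:(np.array([u,v])+.5)/5-.5+[200,150]
s=lambda u,v:(np.array([u,v])+.5)/5-.5+[215,165]
obs=[(ct,(0,70,58),t(187,244)),(ct,(0,-70,88),t(577,208)),(ct,(58,122,12),t(50,119)),(ct,(-58,122,12),t(64,420)),(ct,(-58,-122,12),t(712,382)),
(ct,(41.5,-15,90),t(403,97)),(ct,(41.5,-125,90),t(713,81)),
(cs,(0,70,58),s(238,328)),(cs,(0,-70,88),s(413,93)),(cs,(58,122,12),s(25,468)),(cs,(-58,122,12),s(313,572)),(cs,(41.5,-15,90),s(245,127)),(cs,(41.5,-125,90),s(375,24))]
def W(b,p):
    p=np.array(p)/1e3;c,n=np.cos(b[2]),np.sin(b[2])
    return np.array([b[0]+c*p[0]-n*p[1],b[1]+n*p[0]+c*p[1],p[2]])
f=lambda b:np.concatenate([proj(W(b,p),c)[0]-o for c,p,o in obs])
r=LS(f,[.43,-.2,0.],x_scale=[.01,.01,.01]);print(r.x,'\n',r.fun.reshape(-1,2).round(1))
b=r.x
kp=lambda a,rad,z:(-rad*np.sin(a),70-rad*np.cos(a),z)
# keeper: handle top and end-middle
g=lambda a:np.concatenate([proj(W(b,kp(a[0],70,85)),ct)[0]-t(361,316),proj(W(b,kp(a[0],70,85)),cs)[0]-s(402,205)])
k=LS(g,[.5]);print("keeper",k.x,k.fun)
def wt(a,sg):
    z=50.5+(10-a)*5/(2*np.pi)+18;
    return (-33*np.sin(a)*sg,-70-33*np.cos(a)*sg,z)   # front(-x) for a=pi/2, sg=1
g=lambda a:np.concatenate([proj(W(b,wt(a[0],1)),ct)[0]-t(560,293),proj(W(b,wt(a[0],-1)),ct)[0]-t(597,126),
 proj(W(b,wt(a[0],1)),cs)[0]-s(474,140),proj(W(b,wt(a[0],-1)),cs)[0]-s(351,92)])
k=LS(g,[1.7]);print("turn",k.x,k.fun.round(1))
print("stud",W(b,(0,-70,88)),"pivot",W(b,(0,70,58)))
E
```

```text
[ 0.56896429 -0.20420927  0.07511211] 
 [[-1.   0.3]
 [-0.5 -0.2]
 [-0.9  0.8]
 [-0.7  1. ]
 [-1.2  0.1]
 [ 1.5  0.6]
 [ 1.6 -0.1]
 [-0.5  0.4]
 [-0.9 -0.3]
 [-0.9  0.1]
 [ 0.1 -1.3]
 [ 0.5 -1.1]
 [-0.  -2.5]]
keeper [0.49098353] [-0.5384265  -0.05393454 -0.65739492  0.50478373]
turn [1.85610762] [-1.6  2.  -1.3 -0.3 -0.4  1.9 -1.   0.3]
stud [ 0.5742172 -0.2740119  0.088    ] pivot [ 0.56371139 -0.13440664  0.058     ]
```

```bash
cat >> h.py <<'E'
def W(p,b=None):
    b=B if b is None else b
    p=np.array(p)/1e3;c,n=np.cos(b[2]),np.sin(b[2])
    return np.array([b[0]+c*p[0]-n*p[1],b[1]+n*p[0]+c*p[1],p[2]])
def ori(psi):   # tool down, tool y along base-frame direction psi
    a=psi+B[2]; y=np.array([np.cos(a),np.sin(a),0]); z=np.array([0,0,-1.])
    return R.from_matrix(np.c_[np.cross(y,z),y,z]).as_quat()
def nutpose(phi,tang,rad,z):
    """phi: 0 = right (-y), pi/2 = front (-x); tang: offset behind (trailing) the wing, mm"""
    u=np.array([-np.sin(phi),-np.cos(phi)]); t=np.array([-np.cos(phi),np.sin(phi)]) # t = clockwise motion
    p=np.array([0,-70])+rad*u-tang*t
    return W((*p,z))
def keeppose(a,tang,rad,z):
    u=np.array([-np.sin(a),-np.cos(a)]); t=np.array([-np.cos(a),np.sin(a)])  # t = opening
    p=np.array([0,70])+rad*u+tang*t
    return W((*p,z))
B=np.array([0,0,0.])
E
python3 - <<'E'
import h
from h import *
from scipy.optimize import least_squares as LS
ct,cs=viewer.get_calibration("top"),viewer.get_calibration("side")
t=lambda u,v:(np.array([u,v])+.5)/5-.5+[200,150]
s=lambda u,v:(np.array([u,v])+.5)/5-.5+[215,165]
obs=[(ct,(0,70,58),t(187,244)),(ct,(0,-70,88),t(577,208)),(ct,(58,122,12),t(50,119)),(ct,(-58,122,12),t(64,420)),(ct,(-58,-122,12),t(712,382)),
(cs,(0,70,58),s(238,328)),(cs,(0,-70,88),s(413,93)),(cs,(58,122,12),s(25,468)),(cs,(-58,122,12),s(313,572))]
f=lambda b:np.concatenate([proj(W(p,b),c)[0]-o for c,p,o in obs])
r=LS(f,[.57,-.2,0.],x_scale=[.01,.01,.01]);print(r.x,'\n',r.fun.reshape(-1,2).round(1))
h.B=r.x; open("h.py","a").write(f"B=np.array({r.x.tolist()})\n")
print("plate",[(proj(W(p),ct)[0]-o).round(1) for p,o in (((41.5,-15,90),t(403,97)),((41.5,-125,90),t(713,81)))])
kp=lambda a,z:keeppose(a,0,70,z)
g=lambda a:np.concatenate([proj(kp(a[0],85),ct)[0]-t(361,316),proj(kp(a[0],85),cs)[0]-s(402,205)])
print("keeper",LS(g,[.5]).x)
wt=lambda a,q:nutpose(a+q,0,33,68.5+(10-a)*5/(2*np.pi))
g=lambda a:np.concatenate([proj(wt(a[0],0),ct)[0]-t(560,293),proj(wt(a[0],np.pi),ct)[0]-t(597,126),
 proj(wt(a[0],0),cs)[0]-s(474,140),proj(wt(a[0],np.pi),cs)[0]-s(351,92)])
k=LS(g,[1.7]);print("turn",k.x,k.fun.round(1))
q=manip.current_q()
for sg in (0,np.pi):
    for d in range(-20,221,40):
        phi=np.radians(d); psi=np.arctan2(-np.cos(phi),-np.sin(phi))+sg
        j=manip.solve_ik(nutpose(phi,13,33,72),ori(psi)); print(sg>0,d,None if j is None else np.round(j,2))
    for a in (0,.5): 
        j=manip.solve_ik(keeppose(a,17,70,62),ori(-np.pi/2-a+sg)); print("keep",a,None if j is None else np.round(j,2))
E
```

```text
[ 0.56894128 -0.20551644  0.07019888] 
 [[-0.3  0.2]
 [ 0.3  0. ]
 [-0.1  0.5]
 [-0.2  0.7]
 [-0.6  0.5]
 [-0.2  0. ]
 [-0.4 -0.5]
 [-0.6 -0.5]
 [ 0.2 -1.7]]
plate [array([2.3, 0.7]), array([2.5, 0.2])]
keeper [0.49427075]
turn [1.85185399] [-0.8  2.2 -0.6 -0.1  0.   1.7 -0.5  0.1]
False -20 [ 0.75  0.72 -0.48  1.6   0.39  0.92 -1.02]
False 20 [ 0.7   0.68 -0.35  1.65  0.28  0.87 -1.61]
False 60 [ 0.61  0.62 -0.21  1.71  0.17  0.82 -2.22]
False 100 [-0.38  1.13  1.35  1.8  -1.17  1.27 -1.93]
False 140 [ 1.24  1.05 -1.31  1.77  1.09  1.24  1.96]
False 180 [ 1.03  0.8  -0.95  1.76  0.77  1.    1.42]
False 220 [ 0.94  0.79 -0.85  1.7   0.7   0.98  0.77]
keep 0 [ 0.69  0.62 -0.5   1.82  0.4   0.8  -1.51]
keep 0.5 [ 0.61  0.55 -0.38  1.91  0.29  0.73 -1.94]
True -20 [ 1.17  1.14 -1.31  1.59  1.13  1.33  1.69]
True 20 [ 1.05  0.85 -0.9   1.63  0.75  1.04  1.21]
True 60 [ 0.99  0.75 -0.76  1.7   0.62  0.95  0.59]
True 100 [ 0.92  0.68 -0.65  1.76  0.52  0.88 -0.07]
True 140 [ 0.83  0.64 -0.57  1.79  0.45  0.85 -0.76]
True 180 [ 0.71  0.63 -0.47  1.77  0.37  0.83 -1.42]
True 220 [ 0.57  0.63 -0.3   1.71  0.24  0.83 -2.04]
keep 0 [ 0.99  0.79 -0.94  1.81  0.78  0.96  1.35]
keep 0.5 [ 0.98  0.71 -0.89  1.9   0.71  0.88  0.86]
```

```bash
python3 - <<'E'
from h import *
k=lambda a,tang,z:(keeppose(a,tang,70,z),ori(np.pi/2-a))
print(manip.current_force()); effector.close(5)
manip.move_pose(*k(.5,28,150)); print(manip.current_clock())
p,o=k(.5,28,59); manip.servo_line(p,o,.2); print(manip.current_clock())
f0=manip.current_force()
tdir=lambda a: np.array([*(keeppose(a,1,70,0)-keeppose(a,0,70,0))[:2]*1e3,0])
for a in np.r_[.5,.4,.3,.2,.1,.05,.03,np.arange(.02,-.08,-.008)]:
    p,o=k(a,17,59); manip.servo_line(p,o,.1)
    f=(manip.current_force()-f0)@tdir(a); print(round(a,3),round(f,2),round(manip.current_clock(),2))
    if a<.06 and f>6: break
p,o=k(a,30,59); manip.servo_line(p,o,.2)
p,o=k(a,30,130); manip.servo_line(p,o,.3)
im=viewer.get_image("top"); cv2.imwrite("pics/t1.png",cv2.resize(im[150:270,200:360,::-1],None,fx=5,fy=5,interpolation=cv2.INTER_CUBIC))
im=viewer.get_image("side"); cv2.imwrite("pics/s1.png",im[:,:,::-1])
print(manip.current_clock())
E
```

```text
[-0.46490111  0.28809826  1.18267514]
3.3417
3.95
0.5 0.86 4.21
0.4 0.76 4.46
0.3 1.04 4.71
0.2 0.84 4.96
0.1 0.94 5.21
0.05 1.21 5.46
0.03 1.64 5.71
0.02 1.31 5.96
0.012 3.45 6.21
0.004 5.82 6.46
-0.004 8.21 6.71
7.4417
```

View pics/t1.png

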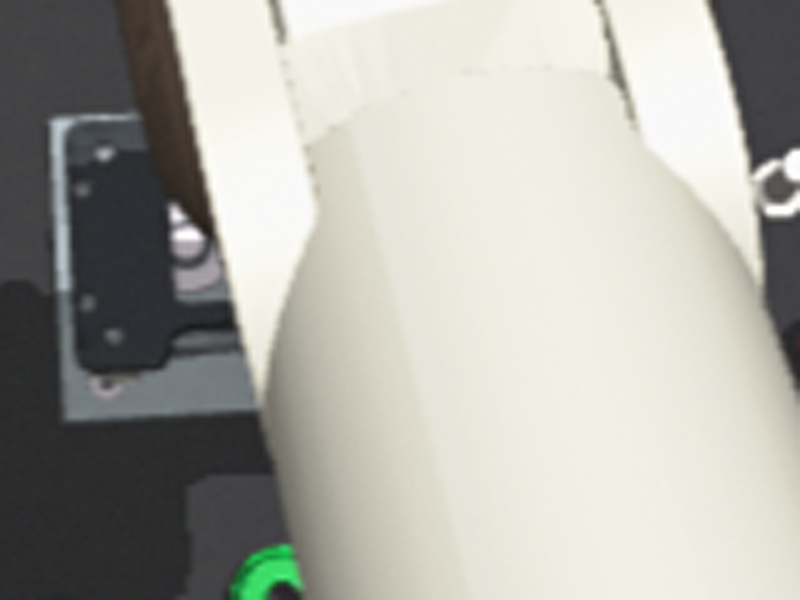

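The arm hides the clamp from the top camera. The force trace shows the stop: it held steady at about 1 N, then rose about 4 N/mm from a ≈ 0.02. I'll check the side view after the first nut stroke.

```bash
cat >> h.py <<'E'
zo=lambda turn:50.5+(10-turn)*5/(2*np.pi)
def pose(phi,tang,z,rad=34):
    return nutpose(phi,tang,rad,z),ori(np.pi/2-phi-np.pi+np.pi) if False else ori(np.arctan2(-np.cos(phi),-np.sin(phi))+np.pi)
def stroke(d0,d1,turn0,fmax=9,tang=12.5,step=12,leave=True):
    """push the wing now at d0 deg to d1 deg; returns commanded end angle"""
    r=np.radians
    manip.move_pose(*pose(r(d0),tang+7,125))
    p,o=pose(r(d0),tang+7,zo(turn0)+12); manip.servo_line(p,o,.2)
    f0=manip.current_force(); out=[]
    for d in np.r_[d0:d1:step,d1]:
        p,o=pose(r(d),tang,zo(turn0+r(d-d0))+12); manip.servo_line(p,o,.05)
        t=np.array([*(nutpose(r(d),0,0,0)-nutpose(r(d),1,0,0))[:2]*1e3,0])
        F=manip.current_force()-f0; f=-F@t; out.append((round(float(d)),round(float(f),1),round(float(np.linalg.norm(F)),1)))
        if f>fmax: break
    print(out)
    p,o=pose(r(d),tang+7,zo(turn0+r(d-d0))+12); manip.servo_line(p,o,.1)
    if leave:
        p,o=pose(r(d),tang+7,125); manip.servo_line(p,o,.3)
    print(d,manip.current_clock()); return d
E
python3 - <<'E'
from h import *
stroke(106,195,1.85)
im=viewer.get_image("side"); cv2.imwrite("pics/s2.png",cv2.resize(im[130:290,200:400,::-1],None,fx=3.7,fy=3.7,interpolation=cv2.INTER_CUBIC))
E
```

```text
[(106, -0.9, 1.4), (118, -0.9, 2.2), (130, -0.4, 2.2), (142, -0.4, 1.5), (154, -0.1, 2.4), (166, 0.5, 1.6), (178, 1.4, 3.2), (190, 1.8, 2.4), (195, 1.8, 2.9)]
195 12.85
```

View pics/s2.png

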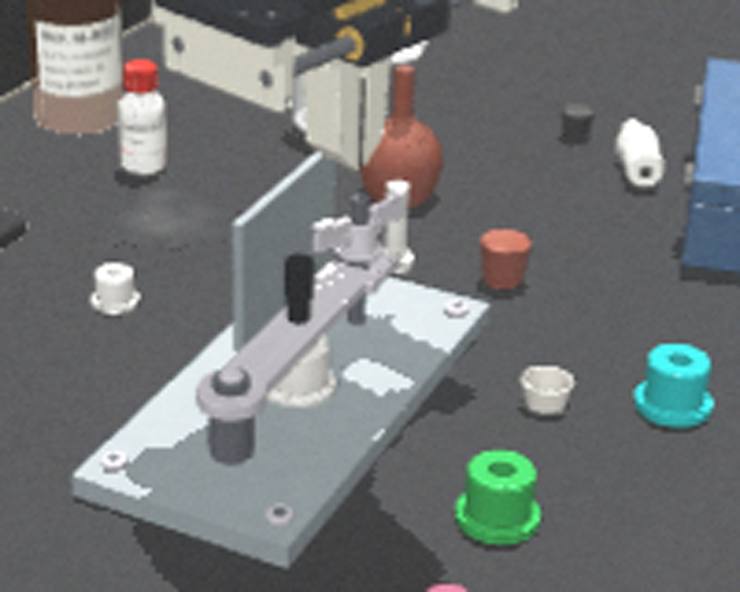

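The keeper is shut, with the stud in its slot. The nut's wing tips are now at crop (318,238) on the left side and (402,205) on the right. I'll solve for the turn from those.

```bash
python3 - <<'E'
from h import *
cs=viewer.get_calibration("side")
s=lambda u,v:((np.array([u,v])+.5)/3.7-.5+[200,130]).round(1)
print(s(320,238),s(402,207))
for a in np.arange(2.6,3.9,.15):
    z=zo(a)+18; print(round(a,2),proj(nutpose(a,0,32,z),cs).round(1),proj(nutpose(a+np.pi,0,32,z),cs).round(1))
E
```

```text
[286.1 194. ] [308.3 185.6]
2.6 [[298.2 196.8]] [[295.1 181.4]]
2.75 [[295.7 196.8]] [[297.5 181.5]]
2.9 [[293.2 196.6]] [[299.8 181.7]]
3.05 [[290.8 196.3]] [[302.1 182.1]]
3.2 [[288.6 195.7]] [[304.3 182.7]]
3.35 [[286.5 195.1]] [[306.3 183.4]]
3.5 [[284.7 194.3]] [[308.1 184.2]]
3.65 [[283.1 193.4]] [[309.6 185.2]]
3.8 [[281.9 192.4]] [[310.9 186.2]]
```

```bash
python3 - <<'E'
from h import *
stroke(13,195,3.37)
stroke(13,195,6.51)
d=stroke(13,50,9.65,fmax=8,step=4)
im=viewer.get_image("side"); cv2.imwrite("pics/s3.png",cv2.resize(im[130:290,200:400,::-1],None,fx=3.7,fy=3.7,interpolation=cv2.INTER_CUBIC))
E
```

```text
[(13, 0.3, 1.4), (25, 0.4, 1.8), (37, 0.4, 1.2), (49, -0.3, 0.8), (61, 0.1, 1.8), (73, 1.9, 2.7), (85, 1.5, 2.6), (97, 1.0, 1.3), (109, -0.2, 1.6), (121, 1.4, 1.9), (133, 0.9, 1.8), (145, 0.9, 1.6), (157, 0.2, 1.4), (169, 1.0, 1.1), (181, -0.2, 1.9), (193, -0.7, 2.3), (195, -0.2, 2.0)]
195 22.1417
[(13, -0.5, 0.6), (25, -1.4, 1.4), (37, 0.1, 1.2), (49, -0.9, 1.1), (61, -0.2, 0.6), (73, -0.1, 0.9), (85, -0.4, 1.2), (97, 1.0, 1.3), (109, 1.4, 1.7), (121, 0.8, 1.2), (133, 1.2, 1.9), (145, 1.6, 1.7), (157, 0.7, 0.7), (169, 0.4, 0.8), (181, 1.2, 1.5), (193, 0.6, 1.7), (195, 1.4, 1.4)]
195 31.65
[(13, 0.7, 1.3), (17, -0.0, 0.5), (21, 1.0, 1.3), (25, 1.0, 1.4), (29, 0.2, 1.5), (33, 2.9, 3.3), (37, 7.0, 8.2), (41, 10.6, 12.2)]
41 37.2917
```

View pics/s3.png

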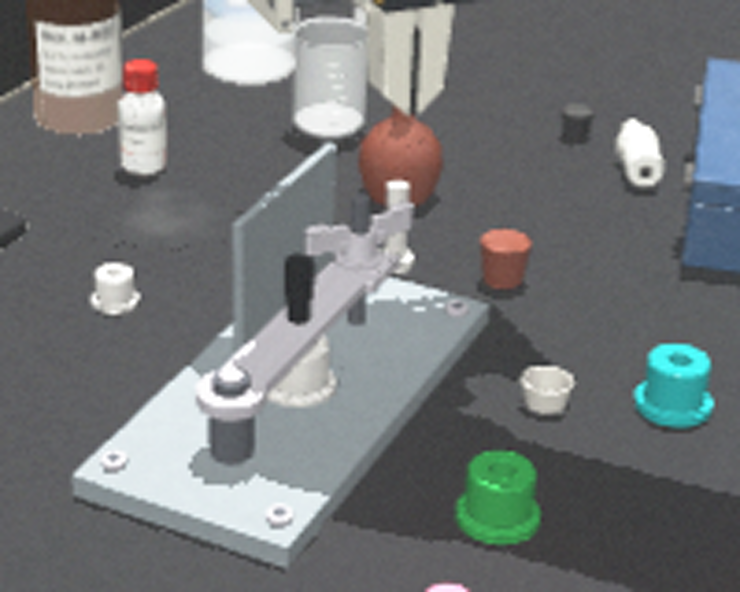

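The nut now sits on the shut keeper with its wings at crop (310,240) and (408,218). The push force rose steeply from about 33°, which is the predicted home angle, so the nut is at its stop. The die and bystanders haven't moved, and the fingers are clear.

```bash
python3 -c "
from bench import manip
print(manip.hand_in(), manip.current_clock())"
```

```text
the job is handed in; nothing more can be done
the job is handed in; nothing more can be done
```

I handed the job in with the keeper shut on the stud, the wing nut wound to its stop, and the die and bystanders in place; the hand-in gave no verdict, so these come from the force readings and the last side picture.

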